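# Seat a control box in the bench test jig

## Task

Set up the control box in the test jig: push it over the plate until its back is flat against the rear rail and its left end is up against the end stop, and only then swing the gate fully shut across its front. Do it by pushing with the fingertips or the outside of the fingers, nothing needs gripping: the box must not be lifted or tipped, and the knobs, switches and meter on its top must not be touched. Leave all the other things on the plate and the bench where they are, and finish clear of everything.

Things in the scene. Friction and masses are not known exactly. Their poses are not given: they have to be found in the camera images.
- jig: Test jig, fixed: flat aluminium plate 10 mm thick with a rail along its rear, an end stop on its left and a gate. Origin on the bench, z up, x away from the robot towards the rail, y left along the rail (turned with the jig). In mm in this frame: plate x -170 to 125, y -250 to 210, top z 10. The box is home with its centre at x 40, y 10 and its axes along the jig's.
- contact (a point): Middle of the front face of the rear rail's black contact block (jig x 90, y 10 mm), 20 mm above the plate; the middle of the box's back belongs here. Axes as the jig's. The block is flush in the rail, which is 20 mm thick, stands 30 mm above the plate and runs from y -150 to 105 mm.
- stop (a point): Middle of the end stop's stopping face, which looks right (-y of the jig): jig x 45, y 85 mm, 20 mm above the plate. The stop is a bar 90 mm long (jig x 0 to 90 mm, up to the rail), 20 mm thick, standing 30 mm above the plate.
- unit: The control box: loose, teal, face up on the jig plate, 100 mm (x, front to back) x 150 mm (y) x 42 mm high, 0.5 to 0.95 kg; slides under a push of 2 to 10 N. Origin at the centre of its underside, z up, +x out of its back (brass contacts), +y to its left end. Its back's middle starts 25 to 75 mm short of the rail, 40 to 80 mm right, turned up to 0.3 rad to the jig.
- unit_back (a point): Middle of the control box's back face, 20 mm above its underside.
- controls: Round meter, black knobs, toggle switches and lamp on top of the control box, up to 14 mm above its top face, all at least 12 mm in from its edges; not to be touched. Origin in the centre of the top face.
- gate (a joint): Angle of the gate, rad: 0 = fully shut on its stop, pointing along -y of the jig, 2 mm in front of a box that is home; 1.57 = pointing along -x of the jig; 1.9 = open stop. It turns level about an upright pivot and stays where left; 1 to 2 N near its tip moves it. To shut it, push its outer (left) side to the right, then away from the robot.
- pivot (a point): The gate's pivot axis, at the front end of the end stop (jig x = -17, y = 105 mm), at the height of the middle of the gate bar: 20 mm above the plate.
- gate_tip (a point): Free end of the gate bar, 110 mm from the pivot. The bar is steel, 10 mm thick and 18 mm high, its middle 20 mm above the plate; a thumb knob 14 mm dia stands on it 10 mm short of the tip, reaching 48 mm above the plate.
- plug_a: Round multipole plug, bare metal, 30 mm dia x 45 mm, standing on the jig plate on the outer (left) side of the end stop. Leave alone.
- plug_b: Smaller round plug, 24 mm dia x 38 mm, standing on the bench to the right. Leave alone.
- relay: Aluminium relay can, 32 mm dia x 46 mm, standing on the right front corner of the jig plate. Leave alone.
- spare_knob: Loose black knob, 28 mm dia x 18 mm, lying on the right rear corner of the jig plate. Leave alone.
- screwdriver: Screwdriver, 170 mm long, lying on the bench to the left. Leave alone.
- pill_jar: Small white jar, 44 mm dia x 65 mm, standing on the bench to the left. Leave alone.
- meter_box: Small meter box 65 x 80 x 34 mm with one round dial (50 mm high over all), on the bench to the right; not the control box. Leave alone.
Things that resemble listed ones, but are neither listed nor needed, are in the scene too. Leave any blue or red look-alike of the unit alone.

How it is judged:
By the outcome, as a careful person would: the job done as asked, in the order asked, and still so for the second after the job is handed in, with the robot touching nothing.
It also fails if it takes over 64 s, if anything falls off the work surface, if the arm or the gripper's body presses on something with over 40 N, if the wrist force passes 120 N, or if a joint passes its speed limit or range.

## Robot

A 6-joint arm with a two-finger parallel gripper is mounted at the origin on the work surface. World frame = base frame: x ahead of the robot, y to its left, z up, the work surface at z = 0. Lengths are in m, angles in rad, forces in N, time in s.
With the tool pointing down it reaches from about 0.35 to 0.975 m from the base axis. Payload 4.9 kg.
Tool frame: the origin (TCP) lies at the very end of the fingers, on their centre line; the grasp point (between the pads) lies manip.grip_point_offset behind it (manip.grip_point_offset is the distance from the TCP to the grasp point, in m); z points along the fingers, y is the line along which they close (so a half turn about z gives the same grasp; the last joint's range is limited). The gripper opens to 85 mm and grips with 20 to 120 N. Pads are 22 mm wide; open, the fingers measure 114 mm over their backs; the gripper's body (76 mm by 85 mm) begins 54 mm behind the grasp point. The pads swing forward as they close: fully open they stand 13 mm farther back than shut.
Start: joints at [-1.401, 0.053, 1.613, -0, 1.476, -0.119], TCP at [0.178, -0.599, 0.231] pointing down, gripper open.
Joint ranges: [-3.01, 3.01], [-1.01, 2.22], [0.06, 2.58], [-1.02, 4.17], [0.09, 2.62], [-3.14, 3.14]. Speed limits (rad/s): [2.57, 2.57, 3.14, 3.14, 3.14, 3.14].

## Interface

Orientations are given as a unit quaternion [w, x, y, z].
In Python, from plant import manip gives the robot as it stands.
- The arm moves only by the shell command python3 -m crank 'ROWS' [OPENING]. ROWS is JSON, a list of rows, each an object of numbers: "x", "y", "z": the shift along the tool's x, y, z in cm; "turn": the turn about the tool's z in rad. In form: [{"x": .., "y": .., "z": .., "turn": ..}, ...]. A call has 1 to 5 rows; each row shifts and turns the commanded pose from where the row before left it, along the tool's axes as they then stand; what a row does not reach is not made up. A row lasts 1/10 s, in which the tool goes at most 50 mm and 8.59 degrees, less where a joint would pass 70% of its speed; a pose out of reach is approached as far as the arm can. A call with a gripper value outside its range is refused whole. OPENING is the opening in per cent of the stroke, from 0 (shut) to 100 (fully open), set as the call begins (- or left out, the last holds). The fingers move at their own pace and stop on an object; the grip force is fixed at half the most. Time passes only in rows, so rows that do not move let the fingers close. It gives the time, the measured TCP pose, the force, the opening and the grip force at its end, in the units of the state.
- manip.state(): the state, without advancing time (a new reading comes with each control period).
- manip.grab_frame(name): name is "side" or "top"; returns (picture, depth): 400x640x3 uint8, red, green, blue; 400x640 float32, m along the optical axis (not along the pixel's ray), 0 where there is no reading.
- manip.camera_model(name): a dict with "mtx" (3x3 intrinsics, pixels), "world_to_cam" (4x4, takes a point from world to camera coordinates). Camera axes: x right, y down, z forward; pixel columns grow to the right and rows downward; lengths in m; the calibration is good to about 2 mm. A picture is of the moment at which its call begins. camera_model takes no time and is no camera call.
- manip.job_done(): hands the job in; it is judged then, once.
The state is a dict: "time": time; "joint_pos": joint angles; "joint_vel": joint speeds; "joint_efforts": joint torques, N m; "tool_pos": TCP position; "tool_rot": TCP orientation; "contact_force": force on the tool from outside, world axes, zero at the start; "ft_torque": the same for the moment, N m; "gripper_width": opening from 0.0 (shut) to 1.0 (fully open); "grasp_force": force on a finger pad.
Only numpy, scipy, OpenCV 4.12 (cv2) and the standard library are available. Lean on these libraries where they do the work, as an engineer would, in place of code of your own. Each camera call takes 0.05 s, during which the arm holds its last target. There are 200 camera calls.

## Working session

There is one attempt and no reset: what is moved stays moved. The work goes in short steps, Python scripts to look and compute and a shell command to move; the robot and the scene stay as the last step left them, time stands still between calls to the robot, and variables do not carry over. Pictures are saved under pics/ and viewed, at most 10 in all, crops included, and the job is handed in when it is done.

```bash
ls; mkdir -p pics; python3 - <<'E'
from plant import manip
import cv2,numpy as np
print(manip.state()); print(manip.grip_point_offset)
for n in("top","side"):
    p,d=manip.grab_frame(n); cv2.imwrite(f"pics/{n}0.png",p[:,:,::-1]); np.save(f"{n}0.npy",d)
    m=manip.camera_model(n); print(n,m["mtx"],m["world_to_cam"])
E
```

```text
pics
{'time': 0.0, 'joint_pos': array([-1.40098360e+00,  5.33139392e-02,  1.61430916e+00,  1.62315258e-06,
        1.47601068e+00, -1.18991214e-01]), 'joint_vel': array([-0.0006891 , -0.00012805,  0.00128186,  0.00019968,  0.00041936,
       -0.00053846]), 'joint_efforts': array([ 1.11049146e-04, -3.93686914e+01, -3.70172131e+01, -5.76172351e-05,
        7.33346416e-03, -1.32044084e-05]), 'tool_pos': array([ 0.1779022 , -0.59848644,  0.23008058]), 'tool_rot': array([-1.02025423e-03,  9.89591635e-01,  1.43900500e-01, -2.51228995e-05]), 'contact_force': array([ 0.77409813, -0.35994169, -0.12782502]), 'ft_torque': array([0.01449028, 0.00463838, 0.04150422]), 'grasp_force': 0.0, 'gripper_width': 0.9973804003776627}
0.0187
top [[454.75698979   0.         317.52688074]
 [  0.         454.75698979 197.7714609 ]
 [  0.           0.           1.        ]] [[-0.00788063 -0.99993148 -0.00865598 -0.0189394 ]
 [-0.98595563  0.009214   -0.16675309  0.48155842]
 [ 0.16682142  0.00722029 -0.98596069  1.40395111]
 [ 0.          0.          0.          1.        ]]
side [[449.86676574   0.         313.88450738]
 [  0.         449.86676574 197.31242269]
 [  0.           0.           1.        ]] [[ 9.18296602e-01 -3.95893004e-01 -2.85010545e-04 -4.40911761e-01]
 [-2.89767248e-01 -6.71640921e-01 -6.81860261e-01  1.66367109e-01]
 [ 2.69752282e-01  6.26232547e-01 -7.31482401e-01  1.08633957e+00]
 [ 0.00000000e+00  0.00000000e+00  0.00000000e+00  1.00000000e+00]]
```

View pics/top0.png

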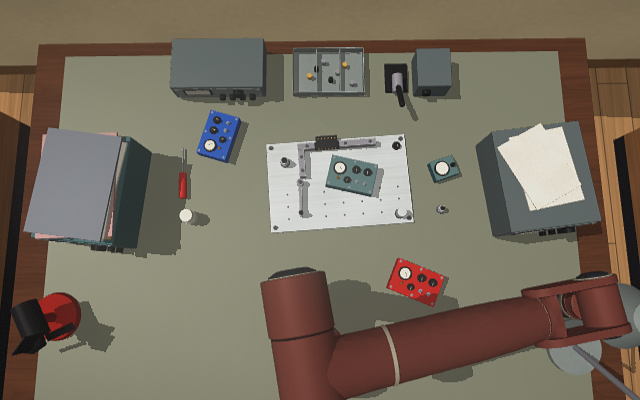

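View pics/side0.png

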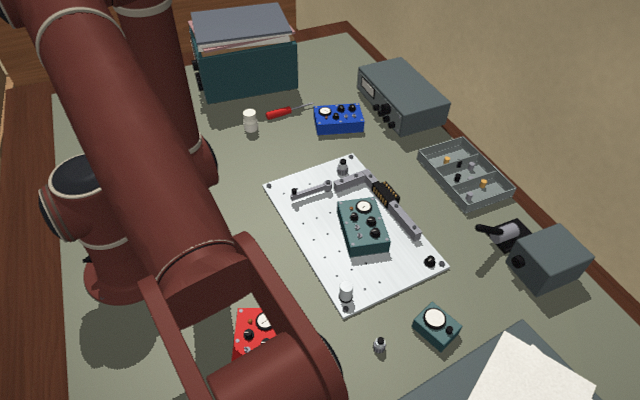

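The top view shows the jig plate with corners near (266,144), (403,134), (413,222) and (273,232). The teal box is at (352,174). The gate is open, running from (304,183) to (304,214) and pointing at the robot. Plug A is at (285,161), the relay at (402,213) and the spare knob at (396,146). Next I'll rectify the views to metric scale and fit.

```bash
cat > h.py <<'E'
import numpy as np,cv2
from plant import manip
def P(n,X):
    m=manip.camera_model(n);X=np.atleast_2d(X);c=X@m["world_to_cam"][:3,:3].T+m["world_to_cam"][:3,3]
    u=c@m["mtx"].T;return u[:,:2]/u[:,2:]
def ray(n,uv,z):
    m=manip.camera_model(n);R=m["world_to_cam"][:3,:3];t=m["world_to_cam"][:3,3]
    uv=np.atleast_2d(uv).astype(float);d=np.c_[uv,np.ones(len(uv))]@np.linalg.inv(m["mtx"]).T@R;o=-R.T@t
    return (o+d*((z-o[2])/d[:,2])[:,None])[:,:2]
def hull_rect(n,mask,z):
    k,l,s,c=cv2.connectedComponentsWithStats(mask.astype(np.uint8));
    i=1+np.argmax(s[1:,4]);v,u=np.where(l==i)
    w=ray(n,np.c_[u,v],z);return w,cv2.minAreaRect(w.astype(np.float32)*1000)
def rect(n,img,z,x0,x1,y0,y1,s=1500):
    # up = +x, left = +y
    c=np.array([[x1,y1],[x1,y0],[x0,y0],[x0,y1]]);src=P(n,np.c_[c,np.full(4,z)]).astype(np.float32)
    w,h=int((y1-y0)*s),int((x1-x0)*s)
    H=cv2.getPerspectiveTransform(src,np.float32([[0,0],[w,0],[w,h],[0,h]]))
    return cv2.warpPerspective(img,H,(w,h),flags=cv2.INTER_CUBIC)
def jig2w(J,p):
    x,y,a=J;p=np.atleast_2d(p)/1000.;return np.c_[x+p[:,0]*np.cos(a)-p[:,1]*np.sin(a),y+p[:,0]*np.sin(a)+p[:,1]*np.cos(a)]
E
python3 - <<'E'
from h import *
for n in("top","side"):
    im=cv2.imread(f"pics/{n}0.png");hsv=cv2.cvtColor(im,cv2.COLOR_BGR2HSV)
    C=P(n,[[.64,0,.01]])[0];print(n,C)
    pl=(hsv[:,:,2]>185)&(hsv[:,:,1]<40)
    v,u=np.mgrid[:400,:640];near=(abs(u-C[0])<130)&(abs(v-C[1])<110)
    w,r=hull_rect(n,pl&near,.01);print("plate",r)
    te=(hsv[:,:,0]>75)&(hsv[:,:,0]<100)&(hsv[:,:,1]>70)&near
    print(te.sum()); w,r=hull_rect(n,te,.052);print("box",r)
a=rect("top",cv2.imread("pics/top0.png"),.03,.42,.8,-.25,.28)
cv2.imwrite("pics/r0.png",a)
E
```

```text
top [310.23384708 151.98215961]
plate ((537.9777221679688, -90.91557312011719), (292.17108154296875, 457.5042419433594), 3.7892262935638428)
63
box ((557.698974609375, -385.76837158203125), (60.80044937133789, 10.601041793823242), 16.535430908203125)
side [366.64481004 188.00268157]
plate ((538.2943115234375, -89.49095153808594), (294.58758544921875, 459.5727844238281), 3.770545244216919)
1391
box ((535.1832885742188, 522.6793212890625), (113.4755630493164, 205.3755340576172), 73.325439453125)
```

View pics/r0.png

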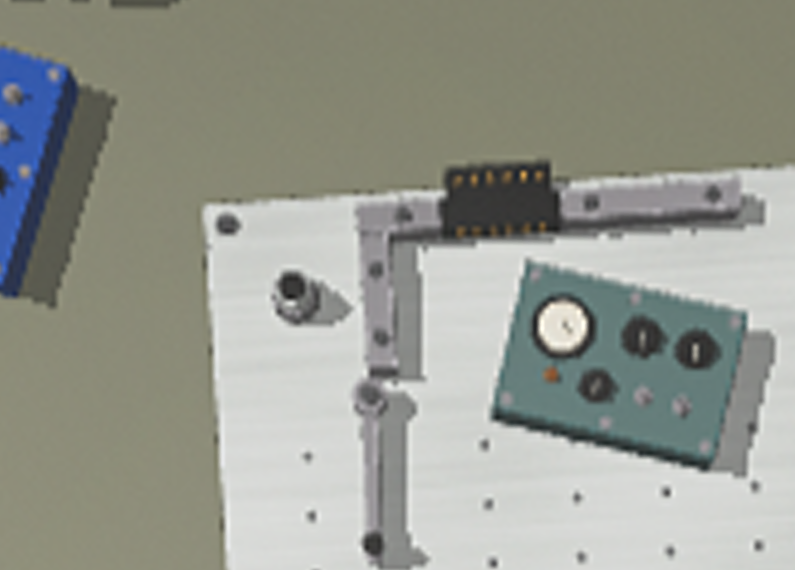

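The rectified view (z = 0.03, 1.5 px/mm) shows the box corners near (530,260), (747,312), (492,412) and (708,462). The gate pivot is at (370,397) and its thumb knob at (373,543). The plate fit matches the given size, so I'll fit the box and gate next.

```bash
cat >> h.py <<'E'
J=(.5592,-.0690,.0659)
def w2jig(p):
    p=np.atleast_2d(p)[:,:2]-np.array(J[:2]);c,s=np.cos(J[2]),np.sin(J[2]);return 1000*np.c_[p[:,0]*c+p[:,1]*s,-p[:,0]*s+p[:,1]*c]
def box(n,im):
    """box pose in jig frame (mm, rad): fit top-face+visible sides silhouette by IoU on teal mask"""
    from scipy.optimize import minimize
    hsv=cv2.cvtColor(im,cv2.COLOR_BGR2HSV);S=4
    roi=np.zeros(im.shape[:2],np.uint8);q=P(n,np.c_[jig2w(J,[[88,-165],[88,84],[-160,84],[-160,-165]]),np.full(4,.04)])
    cv2.fillConvexPoly(roi,q.astype(np.int32),1)
    m=((hsv[:,:,0]>70)&(hsv[:,:,0]<105)&(hsv[:,:,1]>45)&(roi>0)).astype(np.uint8)
    k,l,s,c=cv2.connectedComponentsWithStats(m);i=1+np.argmax(s[1:,4]);m=(l==i).astype(np.uint8)
    cs,_=cv2.findContours(m,cv2.RETR_EXTERNAL,cv2.CHAIN_APPROX_NONE);h=cv2.convexHull(np.vstack(cs))
    f=np.zeros_like(m);cv2.fillConvexPoly(f,h,1);F=cv2.resize(f,None,fx=S,fy=S,interpolation=cv2.INTER_NEAREST)
    def cor(p):
        c,s_=np.cos(p[2]),np.sin(p[2]);b=np.array([[50,75],[50,-75],[-50,-75],[-50,75]])
        return jig2w(J,b@np.array([[c,s_],[-s_,c]])+p[:2])
    def cost(p):
        w=cor(p);X=np.vstack([np.c_[w,np.full(4,z)] for z in(.012,.052)])
        u=((P(n,X)+.5)*S);g=np.zeros_like(F);cv2.fillConvexPoly(g,cv2.convexHull(u.astype(np.float32)).round().astype(np.int32),1)
        return (g^F).sum()/F.sum()
    v,u=np.where(m>0);w=w2jig(ray(n,np.c_[u,v],.045)).mean(0)
    best=min((minimize(cost,[w[0],w[1],a],method="Nelder-Mead",options=dict(initial_simplex=[[w[0],w[1],a],[w[0]+6,w[1],a],[w[0],w[1]+6,a],[w[0],w[1],a+.08]],xatol=.05,fatol=1e-4)) for a in(-.25,-.1,0,.1,.25)),key=lambda r:r.fun)
    return best.x,best.fun,m.sum()
E
python3 - <<'E'
from h import *
for n in("top","side"):
    print(n,box(n,cv2.imread(f"pics/{n}0.png")))
# gate pivot, tip from rect px
H=lambda px,z: None
im=cv2.imread("pics/top0.png")
def r2jig(px,z):
    x=.8-px[1]/1500;y=.28-px[0]/1500
    return w2jig(ray("top",P("top",[[x,y,.03]]),z))
print("pivot",r2jig((370,397),.045),"knob",r2jig((373,543),.058),"plugA",r2jig((291,286),.055),"stop/rail corner",r2jig((392,240),.04))
for nm,p,z in(("relay",(402,213),.056),("spare",(396,146),.028)):print(nm,w2jig(ray("top",p,z)))
c=np.c_[jig2w(J,[[90,10],[45,85],[-17,105]]),np.full(3,.03)];print(c,P("top",c))
E
```

```text
top (array([ -8.47029557, -62.46015672,  -0.30740455]), np.float64(0.07599193006052454), np.uint64(972))
side (array([ -7.7399462 , -60.6515283 ,  -0.30072753]), np.float64(0.0324220396123051), np.uint64(1768))
pivot [[-20.19919206 103.18844373]] knob [[-118.26128755  107.08773347]] plugA [[ 53.67885267 149.70708505]] stop/rail corner [[83.59413834 81.97596512]]
relay [[-145.1132002  -208.12936794]]
spare [[  79.00032011 -216.94647548]]
[[ 0.64834612 -0.053095    0.03      ]
 [ 0.59850488  0.01877885  0.03      ]
 [ 0.53532241  0.0346526   0.03      ]] [[326.35814209 147.70593072]
 [304.3583441  162.80287393]
 [299.48852085 181.95075927]]
```

Both views agree on the box: jig (-8, -61) mm, -0.30 rad. The gate is at about 1.6 rad. I'll go above the front of the box, turned to match it, with the gripper open for a two-finger push.

```bash
cat > s.py <<'E'
from h import *
s=manip.state();w,x,y,z=s["tool_rot"];psi=2*np.arctan2(y,x)
psi=(psi+np.pi)%(2*np.pi)-np.pi
print("t%.1f"%s["time"],"jig",w2jig(s["tool_pos"]).round(1),"z%.4f"%s["tool_pos"][2],"psi_jig %.3f"%(psi-J[2]),"F",s["contact_force"].round(1),"q",s["joint_pos"].round(2),"g%.2f"%s["gripper_width"])
E
R='x'; python3 -m crank '[{"x":3.6,"y":-3.1},{"x":3.6,"y":-3.1},{"x":3.6,"y":-3.1},{"x":3.6,"y":-3.1},{"x":3.6,"y":-3.1}]' && python3 -m crank '[{"x":3.6,"y":-3.1},{"x":3.6,"y":-3.1},{"x":3.6,"y":-3.1},{"x":3.6,"y":-3.1},{"x":3.6,"y":-3.1}]' >/dev/null && python3 -m crank '[{"x":3.6,"y":-3.1},{"x":3.6,"y":-3.1}]'>/dev/null && python3 -m crank '[{"turn":0.13},{"turn":0.13},{"turn":0.13},{"turn":0.13},{"turn":0}]' >/dev/null; python3 s.py
```

```text
t0.1 jig [[-415.3 -503.3]] z0.2302 psi_jig 0.223 F [0.1 0.2 0.2] q [-1.4   0.05  1.61  0.    1.48 -0.12] g1.00schema error: expected keys x, y, z, turn
```

```bash

python3 -m crank '[{"x":3.6,"y":-3.1,"z":0,"turn":0},{"x":3.6,"y":-3.1,"z":0,"turn":0},{"x":3.6,"y":-3.1,"z":0,"turn":0},{"x":3.6,"y":-3.1,"z":0,"turn":0},{"x":3.6,"y":-3.1,"z":0,"turn":0}]' && python3 -m crank '[{"x":3.6,"y":-3.1,"z":0,"turn":0},{"x":3.6,"y":-3.1,"z":0,"turn":0},{"x":3.6,"y":-3.1,"z":0,"turn":0},{"x":3.6,"y":-3.1,"z":0,"turn":0},{"x":3.6,"y":-3.1,"z":0,"turn":0}]' >/dev/null && python3 -m crank '[{"x":3.6,"y":-3.1,"z":0,"turn":0},{"x":3.6,"y":-3.1,"z":0,"turn":0}]' >/dev/null && python3 -m crank '[{"x":0,"y":0,"z":0,"turn":0.13},{"x":0,"y":0,"z":0,"turn":0.13},{"x":0,"y":0,"z":0,"turn":0.13},{"x":0,"y":0,"z":0,"turn":0.13},{"x":0,"y":0,"z":0,"turn":0}]' ; python3 s.py
```

```text
time: 0.6
tool_pos: [0.3069, -0.3973, 0.2307]
tool_rot: [-0.0, 0.99, 0.144, -0.0]
contact_force: [1.4, -0.0, 1.3]
gripper_width: 1.003
grasp_force: 0.0
time: 1.8
tool_pos: [0.4859, -0.1193, 0.2308]
tool_rot: [-0.0, 0.993, -0.115, -0.0]
contact_force: [-0.2, 0.3, -0.8]
gripper_width: 0.997
grasp_force: 0.0
t1.8 jig [[-76.5 -45.3]] z0.2308 psi_jig -0.297 F [-0.2  0.3 -0.8] q [-0.39 -0.25  1.9  -0.    1.5   1.41] g1.00
```

```bash

python3 -m crank '[{"x":-1,"y":0,"z":4.8,"turn":0},{"x":0,"y":0,"z":5,"turn":0},{"x":0,"y":0,"z":5,"turn":0},{"x":0,"y":0,"z":4,"turn":0},{"x":0,"y":0,"z":0,"turn":0}]' && python3 s.py && python3 -m crank '[{"x":0,"y":0,"z":1.5,"turn":0},{"x":0,"y":0,"z":1.2,"turn":0},{"x":0,"y":0,"z":0,"turn":0}]' >/dev/null; python3 s.py; python3 - <<'E'
from h import *
for n in("top","side"):
    p,d=manip.grab_frame(n); cv2.imwrite(f"pics/{n}1.png",p[:,:,::-1])
im=cv2.imread("pics/side1.png")[110:330,230:480]
cv2.imwrite("pics/c1.png",cv2.resize(im,None,fx=2.6,fy=2.6,interpolation=cv2.INTER_CUBIC))
E
```

```text
time: 2.3
tool_pos: [0.4708, -0.115, 0.0366]
tool_rot: [-0.002, 0.993, -0.114, -0.007]
contact_force: [-0.6, 0.2, 0.1]
gripper_width: 1.0
grasp_force: 0.0
t2.3 jig [[-91.2 -40.1]] z0.0366 psi_jig -0.295 F [-0.6  0.2  0.1] q [-0.39 -0.06  2.08 -0.    1.14  1.41] g1.00
t2.6 jig [[-85.9 -42.6]] z0.0164 psi_jig -0.296 F [ 0.1 -0.1  0.9] q [-0.39 -0.02  2.08  0.    1.09  1.41] g1.00
```

View pics/c1.png

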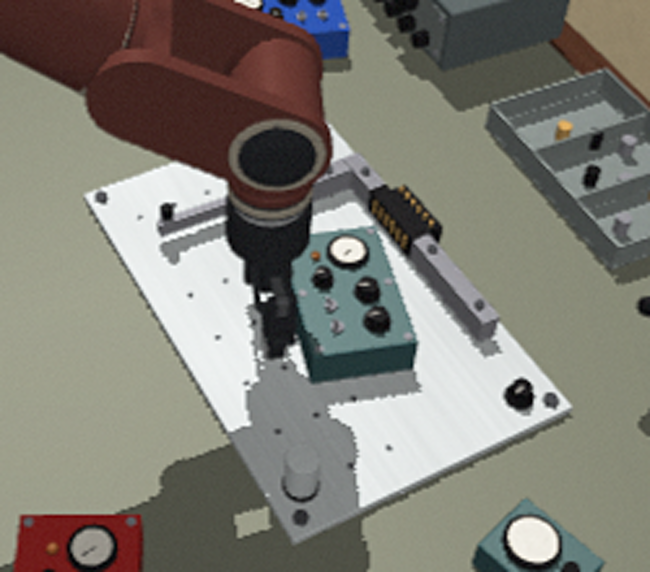

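The fingers are low in front of the box with a gap left, and clear of the relay and gate (crop: fingers at about (275,330), box front edge at x ≈ 305). I'll close the gap, then push and rotate the box gradually.

```bash

python3 -m crank '[{"x":0.6,"y":0,"z":0,"turn":0},{"x":0.5,"y":0,"z":0,"turn":0},{"x":0.4,"y":0,"z":0,"turn":0},{"x":0.4,"y":0,"z":0,"turn":0}]' |grep force && python3 -m crank '[{"x":0.3,"y":0,"z":0,"turn":-0.025},{"x":0.3,"y":0,"z":0,"turn":-0.025},{"x":0.3,"y":0,"z":0,"turn":-0.025},{"x":0.3,"y":0,"z":0,"turn":-0.025},{"x":0.3,"y":0,"z":0,"turn":-0.025}]' |grep force; python3 -m crank '[{"x":0.3,"y":0,"z":0,"turn":-0.025},{"x":0.3,"y":0,"z":0,"turn":-0.025},{"x":0.3,"y":0,"z":0,"turn":-0.025},{"x":0.3,"y":0,"z":0,"turn":-0.025},{"x":0.3,"y":0,"z":0,"turn":-0.025}]'|grep force; python3 s.py; python3 - <<'E'
from h import *
for n in("top","side"):
    p,d=manip.grab_frame(n); cv2.imwrite(f"pics/{n}2.png",p[:,:,::-1]);print(box(n,p[:,:,::-1].copy()))
E
```

```text
contact_force: [-1.8, 0.6, 0.7]
grasp_force: 2.9
contact_force: [-5.6, -2.4, 4.2]
grasp_force: 3.1
contact_force: [-6.1, -3.1, 2.2]
grasp_force: 2.8
t4.1 jig [[-39.3 -54.4]] z0.0161 psi_jig -0.046 F [-6.1 -3.1  2.2] q [-0.37  0.09  1.96 -0.    1.09  1.18] g1.00
(array([39.92281432, 12.53912332,  0.09814815]), np.float64(8.232248520710058), np.uint64(118))
(array([ 46.3974629 , -69.75794003,  -0.62731032]), np.float64(0.3782069970845481), np.uint64(1128))
```

```bash

python3 -m crank '[{"x":0.3,"y":0,"z":0,"turn":-0.023},{"x":0.3,"y":0,"z":0,"turn":-0.023},{"x":0.3,"y":0,"z":0,"turn":0},{"x":0.2,"y":0,"z":0,"turn":0},{"x":0.2,"y":0,"z":0,"turn":0}]' |grep force; python3 s.py;  python3 -m crank '[{"x":0.15,"y":0,"z":0,"turn":0},{"x":0.15,"y":0,"z":0,"turn":0}]'|grep force; python3 s.py;python3 -m crank '[{"x":0.15,"y":0,"z":0,"turn":0},{"x":0.15,"y":0,"z":0,"turn":0}]'|grep force; python3 s.py
```

```text
contact_force: [-8.1, -1.3, 5.8]
grasp_force: 4.1
t4.7 jig [[-26.8 -53.8]] z0.0160 psi_jig -0.000 F [-8.1 -1.3  5.8] q [-0.36  0.12  1.93 -0.    1.1   1.14] g1.00
contact_force: [-7.9, -0.7, 5.3]
grasp_force: 4.1
t4.9 jig [[-23.9 -53.7]] z0.0160 psi_jig -0.000 F [-7.9 -0.7  5.3] q [-0.36  0.12  1.93 -0.    1.1   1.15] g1.00
contact_force: [-9.0, -0.8, 6.2]
grasp_force: 4.1
t5.1 jig [[-20.9 -53.6]] z0.0160 psi_jig -0.000 F [-9.  -0.8  6.2] q [-0.36  0.13  1.92 -0.    1.1   1.15] g1.00
```

```bash

python3 -m crank '[{"x":0.15,"y":0,"z":0,"turn":0},{"x":0,"y":0,"z":0,"turn":0}]'|grep contact; python3 -m crank '[{"x":0.15,"y":0,"z":0,"turn":0},{"x":0,"y":0,"z":0,"turn":0}]'|grep contact; python3 s.py
```

```text
contact_force: [-11.9, -1.9, 8.7]
contact_force: [-18.4, -1.1, 13.3]
t5.5 jig [[-20.2 -53.6]] z0.0160 psi_jig -0.000 F [-18.4  -1.1  13.3] q [-0.36  0.13  1.91 -0.    1.1   1.15] g1.00
```

```bash

python3 - <<'E'
from h import *
p,d=manip.grab_frame("side"); cv2.imwrite("pics/side3.png",p[:,:,::-1])
im=p[120:300,280:470,::-1]
cv2.imwrite("pics/c3.png",cv2.resize(im,None,fx=3.2,fy=3.2,interpolation=cv2.INTER_CUBIC))
E
```

```text
(no output)
```

View pics/c3.png

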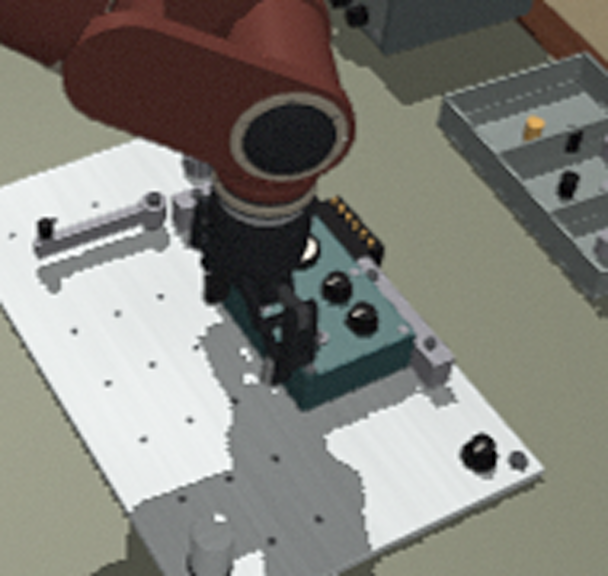

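The box back looks flush on the rail (crop: rail behind the box from (370,270) to (440,370)), and the force rise at x = -20 fits that. Now I'll back off, lift, go round to the right end, turn 90° and half-close.

```bash

python3 -m crank '[{"x":-1.5,"y":0,"z":0,"turn":0},{"x":-2,"y":0,"z":0,"turn":0},{"x":0,"y":0,"z":-5,"turn":0},{"x":0,"y":0,"z":-5,"turn":0},{"x":3,"y":4,"z":0,"turn":0}]' 50 |grep force; python3 -m crank '[{"x":3,"y":4,"z":0,"turn":-0.14},{"x":0,"y":0,"z":0,"turn":-0.145},{"x":0,"y":0,"z":0,"turn":-0.145},{"x":0,"y":0,"z":0,"turn":-0.145},{"x":0,"y":0,"z":0,"turn":-0.145}]'|grep contact; python3 -m crank '[{"x":0,"y":0,"z":0,"turn":-0.145},{"x":0,"y":0,"z":0,"turn":-0.145},{"x":0,"y":0,"z":0,"turn":-0.145},{"x":0,"y":0,"z":0,"turn":-0.145},{"x":0,"y":0,"z":0,"turn":-0.145}]'|grep contact;python3 -m crank '[{"x":0,"y":0,"z":0,"turn":-0.125},{"x":0,"y":0,"z":0,"turn":0}]'|grep contact; python3 s.py;  python3 - <<'E'
from h import *
for n in("top","side"):
    p,d=manip.grab_frame(n); cv2.imwrite(f"pics/{n}4.png",p[:,:,::-1]);print(box(n,p[:,:,::-1].copy()))
E
```

```text
contact_force: [1.9, -0.8, 1.9]
grasp_force: 0.0
contact_force: [0.1, -0.1, 0.8]
contact_force: [0.3, -0.7, -0.1]
contact_force: [0.0, 0.2, 1.1]
t7.2 jig [[   9.  -133.7]] z0.1162 psi_jig 1.569 F [0.  0.2 1.1] q [-0.46  0.12  1.74  0.    1.28 -0.52] g0.50
(array([ 4.27696852e+01, -1.90672276e+01, -6.87276139e-03]), np.float64(0.8014705882352942), np.uint64(526))
(array([ 3.84884643e+01, -4.83660671e+01,  6.48800920e-03]), np.float64(0.08929357394366197), np.uint64(1425))
```

```bash

python3 -m crank '[{"x":-2.2,"y":1.5,"z":0,"turn":0},{"x":-2.2,"y":1.6,"z":0,"turn":0},{"x":0,"y":0,"z":0,"turn":0}]'|grep contact; python3 s.py;  python3 - <<'E'
from h import *
for n in("top","side"):
    p,d=manip.grab_frame(n); cv2.imwrite(f"pics/{n}5.png",p[:,:,::-1]);print(box(n,p[:,:,::-1].copy()))
im=cv2.imread("pics/side5.png")[120:300,280:470]
cv2.imwrite("pics/c5.png",cv2.resize(im,None,fx=3.2,fy=3.2,interpolation=cv2.INTER_CUBIC))
E
```

```text
contact_force: [-0.2, 0.2, -0.3]
t7.7 jig [[  41.  -180.1]] z0.1166 psi_jig 1.566 F [-0.2  0.2 -0.3] q [-0.49  0.22  1.62 -0.    1.29 -0.56] g0.50
(array([ 4.25320433e+01, -4.22362622e+01, -2.71129750e-02]), np.float64(0.2888249794576828), np.uint64(768))
(array([ 30.33610864, -46.01577514,  -0.1955669 ]), np.float64(0.18507194244604316), np.uint64(1528))
```

View pics/c5.png

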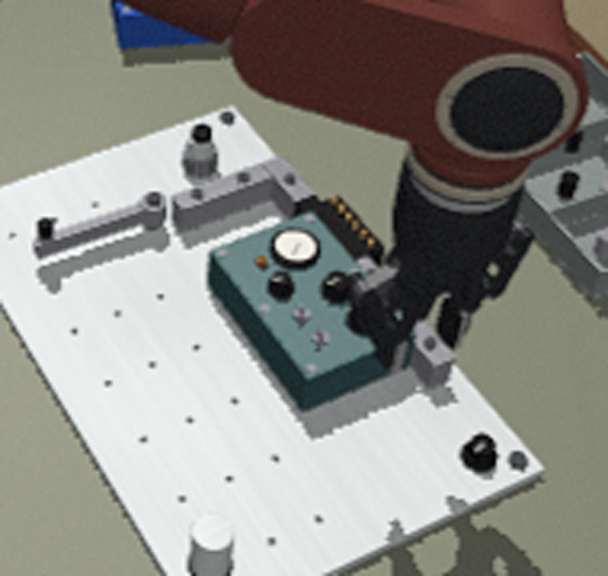

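The box is clear of the tool and stands along the rail. Its front edge runs from crop (212,258) to (301,380) and the bottom right corner is at (304,409).

```bash
python3 - <<'E'
from h import *
f=lambda a,z:w2jig(ray("side",[[280+a[0]/3.2-.35,120+a[1]/3.2-.35]],z)).round(1)
print("FL",f((210,254),.052),"FR",f((301,378),.052),"FRbot",f((304,409),.011), "stop front right bottom?",f((178,212),.04))
E
```

```text
FL [[-9.8 21.6]] FR [[ -12.1 -119.6]] FRbot [[  -5.6 -121. ]] stop front right bottom? [[-3.7 85.2]]
```

```bash

python3 -m crank '[{"x":0,"y":-0.1,"z":4.9,"turn":0},{"x":0,"y":0,"z":4.9,"turn":0},{"x":1,"y":0,"z":0,"turn":0},{"x":1.5,"y":0,"z":0,"turn":0},{"x":1,"y":0,"z":0,"turn":0}]'|grep contact; python3 s.py; python3 -m crank '[{"x":0.4,"y":0,"z":0,"turn":0},{"x":0.4,"y":0,"z":0,"turn":0},{"x":0.4,"y":0,"z":0,"turn":0},{"x":0.4,"y":0,"z":0,"turn":0},{"x":0.4,"y":0,"z":0,"turn":0}]'|grep contact;python3 -m crank '[{"x":0.4,"y":0,"z":0,"turn":0},{"x":0.4,"y":0,"z":0,"turn":0},{"x":0.4,"y":0,"z":0,"turn":0},{"x":0.4,"y":0,"z":0,"turn":0},{"x":0.4,"y":0,"z":0,"turn":0}]'|grep contact; python3 s.py
```

```text
contact_force: [0.6, -0.0, -0.2]
t8.2 jig [[  39.8 -141.5]] z0.0207 psi_jig 1.570 F [ 0.6 -0.  -0.2] q [-0.44  0.3   1.71  0.    1.13 -0.51] g0.50
contact_force: [-1.2, -6.7, 2.0]
contact_force: [-0.8, -7.0, 3.4]
t9.2 jig [[  40.  -105.9]] z0.0208 psi_jig 1.569 F [-0.8 -7.   3.4] q [-0.39  0.27  1.74 -0.    1.12 -0.46] g0.50
```

Steady 7 N push; about 30 mm to go.

```bash

python3 -m crank '[{"x":0.4,"y":0,"z":0,"turn":0},{"x":0.4,"y":0,"z":0,"turn":0},{"x":0.4,"y":0,"z":0,"turn":0},{"x":0.4,"y":0,"z":0,"turn":0},{"x":0.4,"y":0,"z":0,"turn":0}]'|grep contact;python3 -m crank '[{"x":0.2,"y":0,"z":0,"turn":0},{"x":0.2,"y":0,"z":0,"turn":0},{"x":0.15,"y":0,"z":0,"turn":0}]'|grep contact; python3 s.py; python3 -m crank '[{"x":0.15,"y":0,"z":0,"turn":0},{"x":0.0,"y":0,"z":0,"turn":0}]'|grep contact; python3 s.py
```

```text
contact_force: [-0.1, -8.2, 3.6]
contact_force: [-0.6, -7.6, 3.8]
t10.1 jig [[ 40.  -80.4]] z0.0208 psi_jig 1.569 F [-0.6 -7.6  3.8] q [-0.36  0.26  1.76 -0.    1.12 -0.42] g0.50
contact_force: [-1.0, -7.1, 4.3]
t10.2 jig [[ 40.  -78.8]] z0.0208 psi_jig 1.569 F [-1.  -7.1  4.3] q [-0.35  0.25  1.76 -0.    1.12 -0.42] g0.50
```

```bash

python3 -m crank '[{"x":0.15,"y":0,"z":0,"turn":0},{"x":0.0,"y":0,"z":0,"turn":0}]'|grep contact;  python3 -m crank '[{"x":0.15,"y":0,"z":0,"turn":0},{"x":0.0,"y":0,"z":0,"turn":0}]'|grep contact; python3 s.py;  python3 -m crank '[{"x":0.15,"y":0,"z":0,"turn":0},{"x":0.0,"y":0,"z":0,"turn":0}]'|grep contact; python3 s.py
```

```text
contact_force: [-1.6, -7.7, 2.9]
contact_force: [-0.9, -7.4, 2.9]
t10.7 jig [[ 40.  -76.1]] z0.0209 psi_jig 1.569 F [-0.9 -7.4  2.9] q [-0.35  0.25  1.77 -0.    1.12 -0.41] g0.50
contact_force: [-0.7, -13.0, 1.0]
t10.8 jig [[ 40.1 -76.1]] z0.0209 psi_jig 1.570 F [ -0.7 -13.    1. ] q [-0.35  0.25  1.77 -0.01  1.12 -0.41] g0.50
```

Force jumped with the tip at rest, so it's on the stop. Nudge once more, then go round to the front for a final squaring push.

```bash

python3 -m crank '[{"x":0.1,"y":0,"z":0,"turn":0},{"x":0.0,"y":0,"z":0,"turn":0}]'|grep contact; python3 -m crank '[{"x":-1,"y":0,"z":0,"turn":0},{"x":-2,"y":0,"z":0,"turn":0},{"x":0,"y":0,"z":-5,"turn":0},{"x":0,"y":0,"z":-5,"turn":0},{"x":0,"y":-4.5,"z":0,"turn":0}]' 100|grep contact; python3 -m crank '[{"x":0,"y":-4.5,"z":0,"turn":0},{"x":4.5,"y":-1.5,"z":0,"turn":0},{"x":4.5,"y":0,"z":0,"turn":0},{"x":2.8,"y":0,"z":0,"turn":0},{"x":0,"y":0,"z":0,"turn":0.145}]'|grep contact;  python3 -m crank '[{"x":0,"y":0,"z":0,"turn":0.145},{"x":0,"y":0,"z":0,"turn":0.145},{"x":0,"y":0,"z":0,"turn":0.145},{"x":0,"y":0,"z":0,"turn":0.145},{"x":0,"y":0,"z":0,"turn":0.145}]'|grep contact;  python3 -m crank '[{"x":0,"y":0,"z":0,"turn":0.145},{"x":0,"y":0,"z":0,"turn":0.145},{"x":0,"y":0,"z":0,"turn":0.145},{"x":0,"y":0,"z":0,"turn":0.145},{"x":0,"y":0,"z":0,"turn":0.12}]'|grep contact;  python3 s.py; python3 - <<'E'
from h import *
for n in("top","side"):
    p,d=manip.grab_frame(n); cv2.imwrite(f"pics/{n}6.png",p[:,:,::-1]);print(box(n,p[:,:,::-1].copy()))
im=cv2.imread("pics/side6.png")[120:300,280:470]
cv2.imwrite("pics/c6.png",cv2.resize(im,None,fx=3.2,fy=3.2,interpolation=cv2.INTER_CUBIC))
E
```

```text
contact_force: [-1.0, -15.9, 0.1]
contact_force: [-0.6, -1.0, 1.5]
contact_force: [-0.3, -0.1, -0.4]
contact_force: [-0.0, -0.2, 0.1]
contact_force: [0.6, 0.2, -0.1]
t13.1 jig [[-65.9  17.2]] z0.1185 psi_jig -0.007 F [ 0.6  0.2 -0.1] q [-0.26 -0.16  2.02  0.    1.29  1.25] g1.00
(array([ 7.95931825e+01, -2.91704628e+01, -7.08333333e-02]), np.float64(6.806875), np.uint64(132))
(array([38.11239435,  8.82401231, -0.04175436]), np.float64(0.15562723556463975), np.uint64(1421))
```

View pics/c6.png

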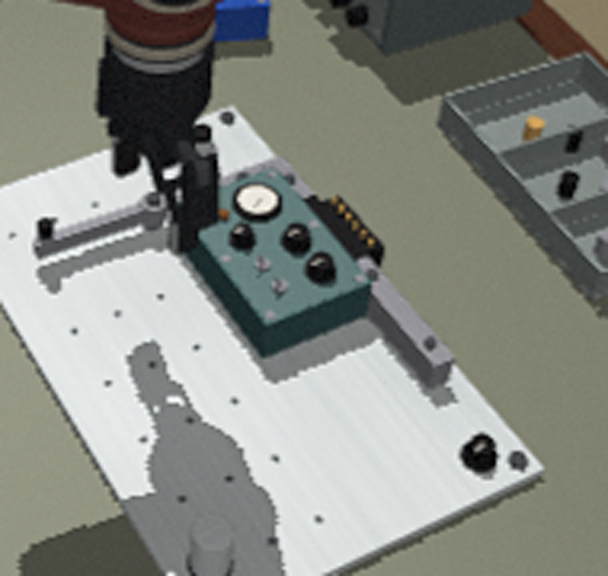

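The box is at the stop and along the rail. Now a gentle squaring push from the front.

```bash

python3 -m crank '[{"x":0,"y":0.7,"z":3.5,"turn":-0.007},{"x":0,"y":0,"z":4,"turn":0},{"x":0,"y":0,"z":2.7,"turn":0},{"x":1.5,"y":0,"z":0,"turn":0},{"x":1.5,"y":0,"z":0,"turn":0}]'|grep contact; python3 -m crank '[{"x":0.8,"y":0,"z":0,"turn":0},{"x":0.3,"y":0,"z":0,"turn":0},{"x":0,"y":0,"z":0,"turn":0}]' |grep contact; python3 s.py; python3 -m crank '[{"x":0.2,"y":0,"z":0,"turn":0},{"x":0.15,"y":0,"z":0,"turn":0}]' |grep contact; python3 s.py; python3 -m crank '[{"x":0.15,"y":0,"z":0,"turn":0},{"x":0.,"y":0,"z":0,"turn":0}]' |grep contact; python3 s.py
```

```text
contact_force: [-0.4, -0.0, 1.4]
contact_force: [0.9, -0.7, 0.2]
t13.9 jig [[-24.7  10.8]] z0.0166 psi_jig 0.007 F [ 0.9 -0.7  0.2] q [-0.25  0.08  1.97  0.    1.09  1.25] g1.00
contact_force: [0.8, -0.9, 0.9]
t14.2 jig [[-21.8  11. ]] z0.0163 psi_jig 0.006 F [ 0.8 -0.9  0.9] q [-0.25  0.09  1.96  0.    1.09  1.25] g1.00
t14.2 jig [[-21.8  11. ]] z0.0163 psi_jig 0.006 F [ 0.8 -0.9  0.9] q [-0.25  0.09  1.96  0.    1.09  1.25] g1.00invalid input: not JSON, or not a number
```

```bash

python3 -m crank '[{"x":0.15,"y":0,"z":0,"turn":0.006},{"x":0,"y":0,"z":0,"turn":0}]' |grep contact; python3 -m crank '[{"x":0.1,"y":0,"z":0,"turn":0},{"x":0,"y":0,"z":0,"turn":0}]' |grep contact; python3 s.py; python3 -m crank '[{"x":0.1,"y":0,"z":0,"turn":0},{"x":0,"y":0,"z":0,"turn":0}]' |grep contact; python3 s.py
```

```text
contact_force: [-1.4, 1.1, 0.3]
contact_force: [-5.7, 0.8, 4.7]
t14.6 jig [[-20.2  11. ]] z0.0163 psi_jig -0.000 F [-5.7  0.8  4.7] q [-0.25  0.1   1.96 -0.    1.09  1.26] g1.00
contact_force: [-10.2, -0.8, 8.8]
t14.8 jig [[-20.2  11. ]] z0.0163 psi_jig -0.000 F [-10.2  -0.8   8.8] q [-0.25  0.1   1.95 -0.    1.1   1.26] g1.00
```

Contact against the rail occurs at the same x as before, so the box is square. Final nudge, retreat, close the fingers and go to the gate's left side.

```bash

python3 -m crank '[{"x":0.15,"y":0,"z":0,"turn":0},{"x":0,"y":0,"z":0,"turn":0}]' |grep contact; python3 s.py; python3 -m crank '[{"x":-1.5,"y":0,"z":0,"turn":0},{"x":-2,"y":0,"z":0,"turn":0},{"x":0,"y":0,"z":-5,"turn":0},{"x":0,"y":0,"z":-5,"turn":0},{"x":-1.2,"y":-4.5,"z":0,"turn":0}]' 0 |grep contact; python3 -m crank '[{"x":-1.2,"y":-4.5,"z":0,"turn":0},{"x":-1.2,"y":-4.5,"z":0,"turn":0},{"x":0,"y":0,"z":0,"turn":0},{"x":0,"y":0,"z":0,"turn":0}]' |grep force; python3 s.py; python3 - <<'E'
from h import *
for n in("top","side"):
    p,d=manip.grab_frame(n); cv2.imwrite(f"pics/{n}7.png",p[:,:,::-1]);print(box(n,p[:,:,::-1].copy()))
a=cv2.imread("pics/top7.png")[125:240,255:425];b=cv2.imread("pics/side7.png")[110:320,250:470]
cv2.imwrite("pics/c7.png",np.hstack([cv2.resize(a,(400,int(400*115/170)),interpolation=cv2.INTER_CUBIC).__class__ and cv2.copyMakeBorder(cv2.resize(a,(400,270),interpolation=cv2.INTER_CUBIC),0,112,0,0,cv2.BORDER_CONSTANT),cv2.resize(b,(400,382),interpolation=cv2.INTER_CUBIC)]))
E
```

```text
contact_force: [-16.0, -1.3, 14.2]
t14.9 jig [[-20.3  11. ]] z0.0163 psi_jig 0.000 F [-16.   -1.3  14.2] q [-0.25  0.1   1.95 -0.    1.1   1.26] g1.00
contact_force: [2.3, 1.4, 1.2]
contact_force: [-0.4, -0.9, 0.2]
grasp_force: 0.0
t15.8 jig [[-87.6 146.8]] z0.1164 psi_jig 0.002 F [-0.4 -0.9  0.2] q [-0.01 -0.24  2.08 -0.    1.3   1.5 ] g0.01
(array([4.06361082e+01, 9.67344668e+00, 2.26922768e-02]), np.float64(0.08074693042291951), np.uint64(972))
(array([ 3.97966148e+01,  9.65077003e+00, -1.39454431e-02]), np.float64(0.102386474609375), np.uint64(1546))
```

View pics/c7.png

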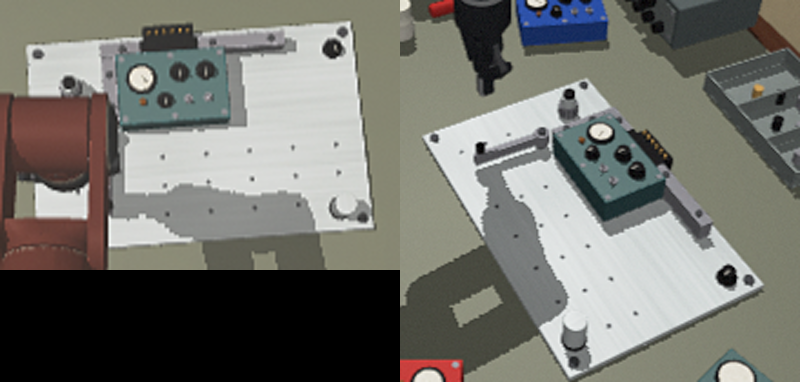

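Both views put the box home: (40.6, 9.7) and (39.8, 9.7) mm. The gate is still open, with the closed fingers to its left. Now I'll swing the gate.

```bash

python3 -m crank '[{"x":-0.2,"y":0,"z":4.6,"turn":0},{"x":-0.2,"y":0,"z":4.5,"turn":0},{"x":0,"y":1.1,"z":0,"turn":0},{"x":0,"y":1,"z":0,"turn":0},{"x":0,"y":0.4,"z":0,"turn":0}]' |grep contact; python3 s.py; python3 -m crank '[{"x":0,"y":0.8,"z":0,"turn":0},{"x":-0.1,"y":0.8,"z":0,"turn":0},{"x":0,"y":0.8,"z":0,"turn":0},{"x":0.2,"y":1,"z":0,"turn":0},{"x":0.3,"y":1,"z":0,"turn":0}]' |grep contact; python3 s.py; python3 -m crank '[{"x":0.4,"y":0.9,"z":0,"turn":0},{"x":0.6,"y":0.8,"z":0,"turn":0},{"x":0.7,"y":0.8,"z":0,"turn":0},{"x":0.8,"y":0.7,"z":0,"turn":0}]' |grep contact; python3 s.py;
```

```text
contact_force: [-0.6, 2.2, -0.6]
t16.4 jig [[-89.7 119.3]] z0.0274 psi_jig -0.003 F [-0.6  2.2 -0.6] q [-0.07 -0.11  2.14  0.    1.11  1.44] g-0.00
contact_force: [-0.0, 2.2, -0.2]
t16.9 jig [[-87.3  76.2]] z0.0256 psi_jig 0.000 F [-0.   2.2 -0.2] q [-0.16 -0.1   2.13  0.    1.11  1.35] g0.00
contact_force: [-1.0, 2.0, -0.3]
t17.4 jig [[-62.3  44.4]] z0.0249 psi_jig -0.000 F [-1.   2.  -0.3] q [-0.21 -0.03  2.07 -0.    1.11  1.3 ] g0.00
```

Pushing at a steady 2 N along the planned arc. Now the last part.

```bash

python3 -m crank '[{"x":0.9,"y":0.4,"z":0,"turn":0},{"x":0.8,"y":0.4,"z":0,"turn":0},{"x":0.4,"y":0,"z":0,"turn":0},{"x":0.3,"y":0,"z":0,"turn":0}]' |grep contact; python3 s.py; python3 -m crank '[{"x":0.2,"y":0,"z":0,"turn":0},{"x":0.2,"y":0,"z":0,"turn":0}]' |grep contact;python3 s.py;
```

```text
contact_force: [-1.5, -1.6, 0.1]
t17.8 jig [[-38.1  36.5]] z0.0253 psi_jig 0.000 F [-1.5 -1.6  0.1] q [-0.21  0.03  2.01 -0.    1.11  1.3 ] g-0.00
contact_force: [-1.7, -2.4, 1.0]
t17.9 jig [[-34.4  36.9]] z0.0253 psi_jig 0.000 F [-1.7 -2.4  1. ] q [-0.21  0.04  2.   -0.    1.11  1.3 ] g-0.00
```

```bash

python3 -m crank '[{"x":0.15,"y":0,"z":0,"turn":0},{"x":0,"y":0,"z":0,"turn":0}]' |grep contact; python3 s.py; python3 -m crank '[{"x":0.15,"y":0,"z":0,"turn":0},{"x":0,"y":0,"z":0,"turn":0}]' |grep contact;python3 s.py;  python3 -m crank '[{"x":0.15,"y":0,"z":0,"turn":0},{"x":0,"y":0,"z":0,"turn":0}]' |grep contact;python3 s.py
```

```text
contact_force: [-1.4, -1.7, -0.4]
t18.1 jig [[-32.8  37.1]] z0.0254 psi_jig 0.000 F [-1.4 -1.7 -0.4] q [-0.21  0.04  1.99  0.    1.11  1.3 ] g0.00
contact_force: [-4.8, -0.6, 3.0]
t18.4 jig [[-32.   37.1]] z0.0253 psi_jig 0.000 F [-4.8 -0.6  3. ] q [-0.21  0.04  1.99 -0.    1.11  1.3 ] g-0.00
contact_force: [-11.2, -0.9, 7.6]
t18.6 jig [[-31.9  37.1]] z0.0253 psi_jig 0.000 F [-11.2  -0.9   7.6] q [-0.21  0.05  1.99 -0.    1.11  1.3 ] g0.00
```

The gate is firmly on its stop at about x -32, as predicted. Retreat clear and check.

```bash

python3 -m crank '[{"x":-1,"y":0,"z":0,"turn":0},{"x":-3,"y":0,"z":0,"turn":0},{"x":0,"y":0,"z":-5,"turn":0},{"x":0,"y":0,"z":-5,"turn":0},{"x":0,"y":0,"z":-5,"turn":0}]' |grep contact; python3 -m crank '[{"x":0,"y":5,"z":-4,"turn":0},{"x":-1.5,"y":5,"z":0,"turn":0},{"x":-1.5,"y":5,"z":0,"turn":0},{"x":-1.5,"y":5,"z":0,"turn":0},{"x":-1.5,"y":5,"z":0,"turn":0}]' |grep contact;python3 -m crank '[{"x":0,"y":5,"z":0,"turn":0},{"x":0,"y":5,"z":0,"turn":0},{"x":0,"y":5,"z":0,"turn":0},{"x":0,"y":5,"z":0,"turn":0},{"x":0,"y":0,"z":0,"turn":0}]' |grep contact; python3 s.py; python3 - <<'E'
from h import *
for n in("top","side"):
    p,d=manip.grab_frame(n); cv2.imwrite(f"pics/{n}8.png",p[:,:,::-1]);print(box(n,p[:,:,::-1].copy()))
a=cv2.imread("pics/top8.png");b=cv2.imread("pics/side8.png")[110:320,250:470]
r=rect("top",a,.03,.45,.75,-.2,.2,1000)
cv2.imwrite("pics/c8.png",np.hstack([cv2.copyMakeBorder(r,0,82,0,0,cv2.BORDER_CONSTANT),cv2.resize(b,(400,382),interpolation=cv2.INTER_CUBIC)]))
t=np.c_[jig2w(J,[[-17,105],[-17,5],[-17,-5]]),[.045,.058,.03]];print(P("top",t)); q=P("top",np.c_[jig2w(J,[[-17,5]]),[.03]])
E
```

```text
contact_force: [0.2, -0.2, 0.6]
contact_force: [0.1, -0.2, -0.4]
contact_force: [-0.3, -0.4, -0.7]
t20.1 jig [[-128.5 -398.7]] z0.2051 psi_jig -0.005 F [-0.3 -0.4 -0.7] q [-0.92  0.15  1.55 -0.    1.44  0.59] g-0.00
(array([4.14676785e+01, 9.64116577e+00, 1.28713329e-02]), np.float64(0.07980900409276943), np.uint64(944))
(array([1066.95886077, -158.42205002,   -1.4126138 ]), np.float64(1.0), np.uint64(1))
[[299.26368195 181.00436049]
 [330.63558973 177.82685303]
 [333.56035789 179.42319508]]
```

View pics/c8.png

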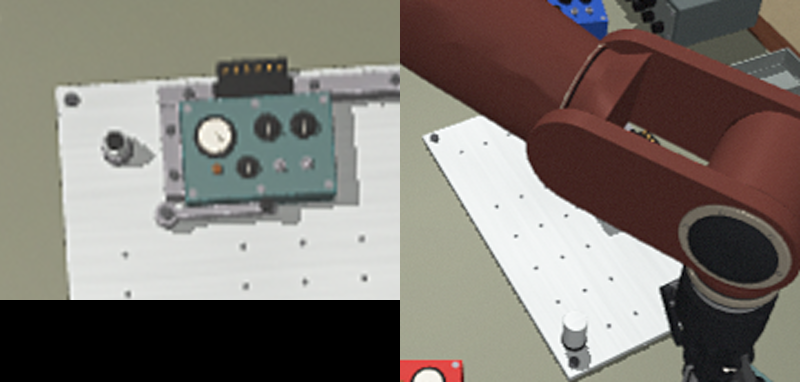

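The picture shows the box flush against the rail and stop, with the gate shut along its front from (167,213) to (268,206). Plug A hasn't moved and the arm is clear.

```bash
python3 -c "
from plant import manip
print(manip.job_done())"
```

```text
the job is handed in; nothing more can be done
None
```

The job is handed in: the box is home against the rear rail and end stop, the gate was swung fully shut after that, and the arm finished clear of everything at about 20 s of the 64 s allowed.

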